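# Advance the film carrier to the flagged negative and close its gate

## Task

Bring the flagged negative into the gate of the film carrier for copying: with a fingertip, flick the ribbed thumbwheel click by click (each click moves the strip half a frame) until the frame with the projecting paper flag is centred in the gate, right in front of the raised pressure frame, and only then tip that frame over and press it fully shut on the film. Move the strip by the wheel only, never touching the strip holder itself, and leave the tools standing around where they are.

Things in the scene. Friction and masses are not known exactly. Their poses are not given: they have to be found in the camera images.
- carrier: the film carrier, a grey metal base 92 x 210 x 16 mm fixed on the table, with dark steel rails on top and the wheel's bearing block (34 x 86 mm) on its near side at the left end. Origin: under the centre of the gate, at table height. x points from the thumbwheel side (near the robot) to the hinge side, y along the strip channel (to the robot's left), z up
- gate_centre (a point): centre of the gate (a white window in the base under the film, where the pressure frame's window lies when shut; half-way along the carrier), level with the top of the strip holder, 23 mm above the table; axes as the carrier
- strip: the black strip holder, 50 x 240 x 5 mm, six amber negatives in a row at a pitch of 38 mm, lying in the channel along the carrier's y; its top is 23 mm above the table. Origin: its middle. It is geared to the thumbwheel. Do not touch it
- flag_frame (a point): centre of the flagged frame, on the holder's top: the fifth frame from the +y end, the only one with a paper flag (15 mm wide) projecting 20 mm from the holder's edge on the thumbwheel side. At the start it lies 19, 38, 57 or 76 mm to the -y side of the gate, so the strip has to go 1, 2, 3 or 4 clicks towards +y
- wheel_top (a point): fixed point at the very top of the thumbwheel, at the tip of the rib that stands upright there, 76 mm above the table; axes as the carrier. In every resting position one rib points straight up and its neighbours stand 60 degrees to either side. The bearing cheeks beside the wheel end 21 mm below this point
- thumbwheel (a joint): wheel angle in rad; grows as its top moves to the carrier's +y, and the strip moves the same way, 19 mm (half a frame) a click. One click is 1.047 rad: pushed over half way (3 to 5 N at a rib) it snaps on into the next click, else it falls back. It turns both ways and can be turned back if it went too far
- pressure_frame (a joint): angle of the aluminium pressure frame in rad: 0 shut on the gate, 1.6 to 1.85 at the start (standing up, leaning back a little). Its hinge is stiff: it stays at any angle and must be pushed all the way down (about 1 N). Its hinge line runs along the carrier's y, 40 mm to the +x side of the gate centre, 27.5 mm above the table
- frame_edge (a point): middle of the pressure frame's free bar (14 mm wide), 55 mm from the hinge line, on the face that is up when shut and faces +x, away from the robot, when open. The frame is 66 mm wide along y, 4 mm thick, reaches 62 mm from the hinge, with a 30 x 40 mm window. Shut, its top is 29.5 mm above the table (an edge lip 2 mm higher)
- loupe: black stand loupe, 43 mm across, 38 mm high, origin under its centre; leave it
- tweezers: steel tweezers 131 mm long lying on the table, origin under their centre; leave them
- cotton_buds_1: tub of cotton buds, 77 mm across, 80 mm high, beyond the carrier on its left, origin under its centre; leave it
- weight_1: grey cloth-covered lead weight, 100 x 46 x 27 mm, beyond the carrier on its right, origin under its centre; leave it
- wheel_axle (a point): centre of the thumbwheel, 36 mm below its top; its axle runs along the carrier's x. The wheel is black, 72 mm across over six straight ribs and 14 mm wide along the axle. Each rib is 5.5 mm thick and stands 12 mm proud of the hub, which is 47 mm across

How it is judged:
On the way:
1. the flagged frame stands in the gate while the pressure frame is still raised (horizontal distance between flag_frame and gate_centre below 0.004 m and value of joint pressure_frame above 1.2 rad), for 0.3 s.
At the end, for the whole second after the job is handed in: the flagged frame is centred in the gate within 4 mm with the wheel at rest in its click, and the pressure frame is shut to within 0.06 rad (horizontal distance between flag_frame and gate_centre below 0.004 m and value of joint pressure_frame below 0.06 rad and velocity of joint thumbwheel between -0.05 and 0.05 rad/s); the robot touches nothing.
It fails at once if the pressure frame is lowered while the flagged frame is not in the gate (value of joint pressure_frame below 0.9 rad and horizontal distance between flag_frame and gate_centre above 0.006 m).
It fails at once if the robot touches the strip holder (contact force between any of the fingers, the arm and strip above 1 N).
It fails at once if a tool standing around is moved by more than 15 mm (distance of any of loupe, tweezers, cotton_buds_1, weight_1 from where it was at the start of the episode above 0.015 m).
It also fails if it takes over 51 s, if anything falls off the work surface, if the arm or the gripper's body presses on something with over 40 N, if the wrist force passes 120 N, or if a joint passes its speed limit or range.

## Robot

A 6-joint arm with a two-finger parallel gripper is mounted at the origin on a cart in front of the work surface, level with it; the furniture and walls round the work are solid. World frame = base frame: x ahead of the robot, y to its left, z up, the work surface at z = 0. Lengths are in m, angles in rad, forces in N, time in s.
With the tool pointing down it reaches from about 0.4 to 0.925 m from the base axis. Payload 3.4 kg.
Tool frame: the origin (TCP) lies at the very end of the fingers, on their centre line; the grasp point (between the pads) lies 19 mm behind it (arm.grip_point_offset is the distance from the TCP to the grasp point, in m); z points along the fingers, y is the direction in which the jaws open and shut (so a half turn about z gives the same grasp; the last joint's range is limited). The gripper opens to 85 mm and grips with 20 to 120 N. Pads are 22 mm wide; open, the fingers measure 114 mm over their backs; the gripper's body (76 mm by 85 mm) begins 54 mm behind the grasp point. The pads swing forward as they close: fully open they stand 13 mm farther back than shut.
Start: joints at [1.206, 0.307, 1.506, -0, 1.328, -0.073], TCP at [0.165, 0.551, 0.231] pointing down, gripper open.
Joint ranges: [-3.12, 3.12], [-1.05, 2.28], [0.14, 2.33], [-1.42, 4.57], [0.1, 2.73], [-2.68, 2.68]. Speed limits (rad/s): [2.57, 2.57, 3.14, 3.14, 3.14, 3.14].

## Interface

Orientations are given as a rotation vector (axis times angle).
In Python, from cell import arm gives the robot as it stands. The module is installed in compiled form; this text tells all that it offers. Calls block until the motion is done:
- arm.move_pose(position, orientation): joint-space move of the TCP to a pose.
- arm.servo_line(position, ori=None, v=0.15): straight line of the TCP; ori=None keeps the orientation; v is the mean speed in m/s.
- arm.goto_joints(angles): joint-space move.
- arm.set_gripper(opening, grasp_force=None): finger opening in m; grasp_force is the grip in N (None keeps the last); returns when the fingers have stopped.
- arm.hold(seconds).
- arm.inverse_kinematics(position, orientation): joint angles nearest the present ones, or None.
- arm.read_state(): the state.
- arm.read_camera(name): name is "side" or "top" or "wrist"; returns a dict with "color" (420x560x3 uint8, red, green, blue), "vertical_fov" (degrees; the focal length in pixels is half the picture's height over the tangent of half this angle, whatever the lens; pixels are square), "cx", "cy" (the principal point, pixels), "origin" and "attitude" of the camera in the world; the wrist camera has in their place "T_tool_cam" (4x4, takes a point from camera to tool coordinates, whose origin is the TCP and whose axes are the flange's). Camera axes: x right, y down, z forward; pixel columns grow to the right and rows downward; lengths in m; the calibration is good to about 2 mm. A picture is of the moment at which its call begins: read the wrist's pose just before it. There is no depth.
A pose or a line that the arm cannot do raises arm.IKError and nothing moves.
- arm.finish_job(): hands the job in, once; it reports no verdict.
Trained networks look in the newest picture that a camera, given by its name, has taken for a name from the list of things; names that differ only in an ending like _2 or _b are one class to them, and where a whole thing is asked for, a point or a joint stands for the part that bears it (a point fixed in the world has none). Each returns a list of dicts, best first, with "score" (0 to 1); they miss things now and then, are a little off and sometimes report something else, mostly with a low value. They report only what shows in the picture. A call takes as long as a camera call.
- arm.look_for(camera, name): "bbox" ([left, top, right, bottom] in pixels, round what is visible of it).
- arm.tip_of(camera, name): "xy" ([column, row] in pixels: a listed point, or the origin of a listed thing).
The state is a dict: "time": time; "joints": joint angles; "qvel": joint speeds; "joint_efforts": joint torques, N m; "position": TCP position; "ee_rot": TCP orientation; "contact_force": force on the tool from outside, world axes, zero at the start; "wrist_torque": the same for the moment, N m; "finger_gap": finger opening in m.
Only numpy, scipy, OpenCV 4.12 (cv2) and the standard library are available. Lean on these libraries where they do the work, as an engineer would, in place of code of your own. Each camera call takes 0.05 s, during which the arm holds its last target. There are 200 camera calls.

## Working session

There is one attempt and no reset: what is moved stays moved. The work goes in short steps, each a Python script; the robot and the scene stay as the last script left them, time stands still between calls to the robot, and variables do not carry over. Pictures are saved under pics/ and viewed, about 8 in all and at most 12, crops included, and the job is handed in when it is done.

```bash
mkdir -p pics
cat > h.py <<'E'
import numpy as np,cv2
from cell import arm
from scipy.spatial.transform import Rotation as R
def cam(n):
    s=arm.read_state(); c=arm.read_camera(n)
    f=210/np.tan(np.radians(c["vertical_fov"])/2)
    if n=="wrist":
        T=np.eye(4);T[:3,:3]=R.from_rotvec(s["ee_rot"]).as_matrix();T[:3,3]=s["position"]
        M=T@np.array(c["T_tool_cam"]);o,A=M[:3,3],M[:3,:3]
    else:
        o=np.array(c["origin"]);A=np.array(c["attitude"])
        if A.shape!=(3,3): A=R.from_rotvec(A).as_matrix() if A.size==3 else None
    return dict(img=c["color"],f=f,o=o,A=A,cx=c["cx"],cy=c["cy"])
def ray(c,p):
    d=c["A"]@np.array([(p[0]-c["cx"])/c["f"],(p[1]-c["cy"])/c["f"],1]);return d/np.linalg.norm(d)
def atz(c,p,z):
    d=ray(c,p);return c["o"]+d*(z-c["o"][2])/d[2]
def proj(c,P):
    q=c["A"].T@(np.array(P)-c["o"]);return np.array([c["cx"]+c["f"]*q[0]/q[2],c["cy"]+c["f"]*q[1]/q[2]])
def tri(l):
    M=np.zeros((3,3));b=np.zeros(3)
    for c,p in l:
        d=ray(c,p);K=np.eye(3)-np.outer(d,d);M+=K;b+=K@c["o"]
    return np.linalg.solve(M,b)
def save(c,n): cv2.imwrite("pics/"+n,cv2.cvtColor(c["img"],cv2.COLOR_RGB2BGR))
E
python3 - <<'E'
from h import *
np.set_printoptions(precision=4,suppress=True)
Z=dict(carrier=0,gate_centre=.023,flag_frame=.023,wheel_top=.076,strip=.023,frame_edge=.08,wheel_axle=.04,loupe=0,tweezers=0,cotton_buds_1=0,weight_1=0)
D={}
for n in("top","side"):
    c=cam(n);save(c,n+"0.png");D[n]=c;print(n,c["o"],c["A"].tolist())
    for k in Z:
        r=arm.tip_of(n,k)
        if r: D[n,k]=r[0]["xy"];print(k,r[0]["score"],np.array(r[0]["xy"]),atz(c,r[0]["xy"],Z[k]), len(r))
for k in Z:
    if ("top",k) in D and ("side",k) in D: print("tri",k,tri([(D[n],D[n,k]) for n in("top","side")]))
print(arm.read_state())
E
```

```text
top [0.3941 0.0904 1.1034] [[-0.018760602734607588, -0.982141143544728, 0.18720794305180616], [-0.9996017918731055, 0.022372134062636908, 0.01719724691804357], [-0.02107836495345386, -0.18681076460990537, -0.9821697616790855]]
carrier 0.63 [304.1 213.7] [0.5947 0.0676 0.    ] 1
gate_centre 0.64 [305.2 212.7] [0.5926 0.0658 0.023 ] 2
flag_frame 0.81 [339.5 219.9] [ 0.576  -0.0037  0.023 ] 2
wheel_top 0.76 [268.2 232.4] [0.5457 0.1396 0.076 ] 1
strip 0.66 [312.  216.2] [0.585  0.0521 0.023 ] 2
frame_edge 0.92 [303.3 183.8] [0.6397 0.0693 0.08  ] 1
wheel_axle 0.88 [270.9 236.6] [0.5424 0.136  0.04  ] 1
loupe 0.85 [327.7 266.8] [0.483  0.0221 0.    ] 1
tweezers 0.8 [382.9 272.4] [ 0.4693 -0.09    0.    ] 2
weight_1 0.63 [360.8 177.7] [ 0.6693 -0.0541  0.    ] 1
side [0.3015 0.8275 0.4317] [[-0.928091120085895, -0.15899046853044, 0.3367029903849682], [-0.3723479479672499, 0.40106120405519396, -0.8369629121092381], [-0.001969381193930503, -0.9021485141140948, -0.4314211167982436]]
carrier 0.78 [286.8 230.9] [0.5841 0.0879 0.    ] 1
gate_centre 0.86 [288.6 220.4] [0.5833 0.079  0.023 ] 1
fl
[... 631 characters left out ...]
391 0.0818]
tri strip [0.5881 0.053  0.0238]
tri frame_edge [0.6346 0.0676 0.0785]
tri wheel_axle [0.5468 0.1372 0.0339]
tri loupe [0.4777 0.0216 0.0046]
tri tweezers [ 0.4738 -0.0904 -0.0068]
tri weight_1 [ 0.6631 -0.0545  0.0061]
{'time': 1.2, 'joints': array([ 1.2055,  0.3068,  1.5064, -0.    ,  1.3284, -0.0735]), 'qvel': array([ 0.001 ,  0.0015, -0.0004,  0.0003,  0.0006,  0.    ]), 'joint_efforts': array([  0.0001, -45.7504, -25.2336,   0.0001,   0.001 ,   0.    ]), 'position': array([0.1655, 0.5507, 0.2313]), 'ee_rot': array([0.4567, 3.1082, 0.    ]), 'contact_force': array([0.3266, 0.1802, 0.0289]), 'wrist_torque': array([-0.0396, -0.0006,  0.0508]), 'finger_gap': 0.08546416879882489}
```

```bash
python3 -c "
import cv2,numpy as np
a=cv2.imread('pics/top0.png');b=cv2.imread('pics/side0.png')
cv2.imwrite('pics/both.png',cv2.resize(np.vstack([a,b]),None,fx=.71,fy=.71))"
```

```text
(no output)
```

View pics/top0.png

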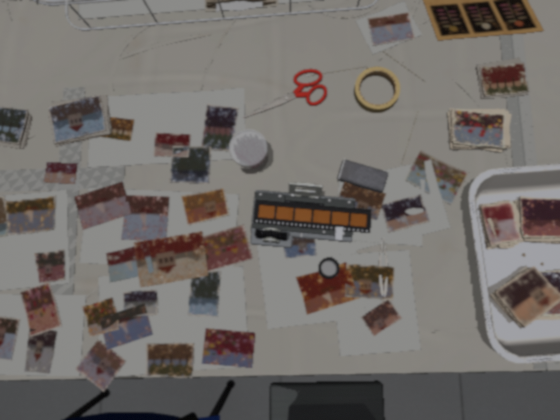

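View pics/side0.png

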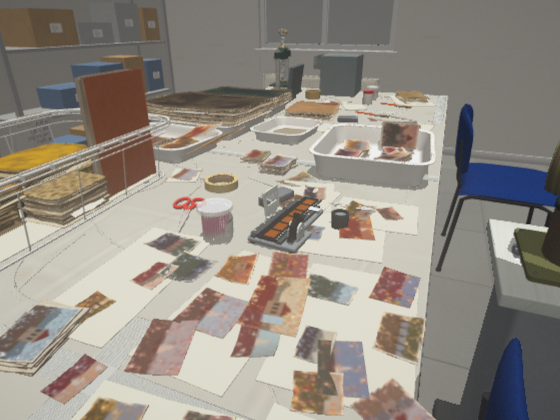

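The top view shows the carrier at about (310,215), with the wheel at (270,236) at its left end and the flag at (340,232). The frame is open at (304,188), the loupe at (329,267) and the weight at (362,176). The side view agrees with this and shows the tub at (215,217). Next I'll look from closer with the wrist camera.

```bash
cat >> h.py <<'E'
def down(psi):
    x=np.array([np.cos(psi),np.sin(psi),0]);z=np.array([0,0,-1.]);return R.from_matrix(np.column_stack([x,np.cross(z,x),z])).as_rotvec()
E
cat > look.py <<'E'
from h import *
np.set_printoptions(precision=4,suppress=True)
Z=dict(gate_centre=.023,flag_frame=.023,wheel_top=.076,strip=.023,frame_edge=.08,wheel_axle=.04,carrier=0,loupe=0)
def look(tag):
    c=cam("wrist");save(c,tag+".png")
    o={}
    for k in Z:
        r=arm.tip_of("wrist",k)
        if r:
            o[k]=(c,r[0]["xy"]);print(k,r[0]["score"],np.array(r[0]["xy"]),atz(c,r[0]["xy"],Z[k]))
    return o
E
python3 - <<'E'
from look import *
arm.set_gripper(0.0)
arm.move_pose([.50,.10,.36],down(np.radians(80)))
a=look("w1")
arm.move_pose([.50,.02,.33],down(np.radians(80)))
b=look("w2")
for k in Z:
    if k in a and k in b: print("tri",k,tri([a[k],b[k]]))
s=arm.read_state();print(s["time"],s["joints"],s["position"],s["finger_gap"])
E
```

```text
gate_centre 0.9 [336.9 174. ] [0.5876 0.0742 0.023 ]
flag_frame 0.62 [338.9 221.4] [ 0.5811 -0.0082  0.023 ]
wheel_top 0.62 [308.9 143.3] [0.5454 0.1356 0.076 ]
strip 0.59 [337.5 187.4] [0.5859 0.0517 0.023 ]
frame_edge 0.56 [377.2 180.3] [0.6354 0.0666 0.08  ]
wheel_axle 0.56 [306.5 138.7] [0.5456 0.14   0.04  ]
carrier 0.59 [334.8 175. ] [0.5874 0.0684 0.    ]
loupe 0.63 [278.4 211.4] [0.4802 0.0206 0.    ]
gate_centre 0.95 [334.1 124.8] [0.5877 0.0717 0.023 ]
flag_frame 0.96 [336.  177.1] [ 0.5808 -0.006   0.023 ]
wheel_top 0.86 [299.1  76.8] [0.5434 0.1385 0.076 ]
strip 0.87 [335.4 139.1] [0.587 0.051 0.023]
frame_edge 0.72 [381.  123.3] [0.6375 0.0654 0.08  ]
wheel_axle 0.98 [296.4  80.2] [0.5419 0.1392 0.04  ]
carrier 0.68 [331.2 126. ] [0.5869 0.0697 0.    ]
loupe 0.98 [265.1 167.3] [0.474 0.025 0.   ]
tri gate_centre [0.5902 0.071  0.0074]
tri flag_frame [ 0.5789 -0.0031  0.0366]
tri wheel_top [0.5433 0.1369 0.0898]
tri strip [0.587  0.0508 0.0195]
tri frame_edge [0.6377 0.0653 0.0757]
tri wheel_axle [0.544  0.1397 0.0366]
tri carrier [0.586  0.0701 0.0078]
tri loupe [0.4794 0.0298 0.0315]
5.3667 [-0.0433  0.1371  1.4869  0.0001  1.5171  0.1301] [0.5001 0.0206 0.3302] -0.00014376378673801733
```

View pics/w1.png

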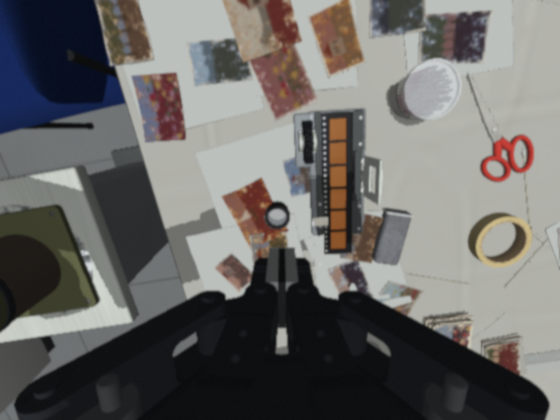

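The wrist view shows the carrier running from (338,112) to (337,252). The wheel is at (308,142), the flag at (320,222), the raised frame at (373,180) and the closed fingertips at (281,250). The flag offset reads about 77 mm, which is 4 clicks. I'll get the yaw from the amber negatives.

```bash
cat > yaw.py <<'E'
from look import *
def amber(c,lo=150):
    h=cv2.cvtColor(c["img"],cv2.COLOR_RGB2HSV)
    m=cv2.inRange(h,(8,150,110),(20,255,255))
    u=proj(c,[.586,.055,.023]);w=np.zeros_like(m);cv2.circle(w,tuple(int(v) for v in u),120,255,-1)
    m=cv2.morphologyEx(m&w,cv2.MORPH_CLOSE,np.ones((9,9)))
    n,l,s,_=cv2.connectedComponentsWithStats(m)
    i=1+np.argmax(s[1:,4]);ys,xs=np.where(l==i)
    P=np.array([atz(c,(x,y),.023)[:2] for x,y in zip(xs,ys)])
    (cx,cy),(a,b),t=cv2.minAreaRect((P*1000).astype(np.float32))
    mu=P.mean(0);v=np.linalg.svd(P-mu,full_matrices=False)[2][0];v*=np.sign(v[1])
    return np.array([cx,cy])/1000,(a,b),np.degrees(np.arctan2(-v[0],v[1]))
E
python3 - <<'E'
from yaw import *
s=arm.read_state()
print(amber(cam("wrist")),amber(cam("top")))
E
python3 -c "
import cv2
a=cv2.imread('pics/w2.png')[30:230,230:430];cv2.imwrite('pics/w2c.png',cv2.resize(a,(600,600),interpolation=2))"
```

```text
(array([0.586 , 0.0518]), (218.75949096679688, 24.802873611450195), np.float64(-6.854025120447422)) (array([0.5935, 0.1123]), (98.3523941040039, 24.80751609802246), np.float64(-7.529022162245581))
```

View pics/w2c.png

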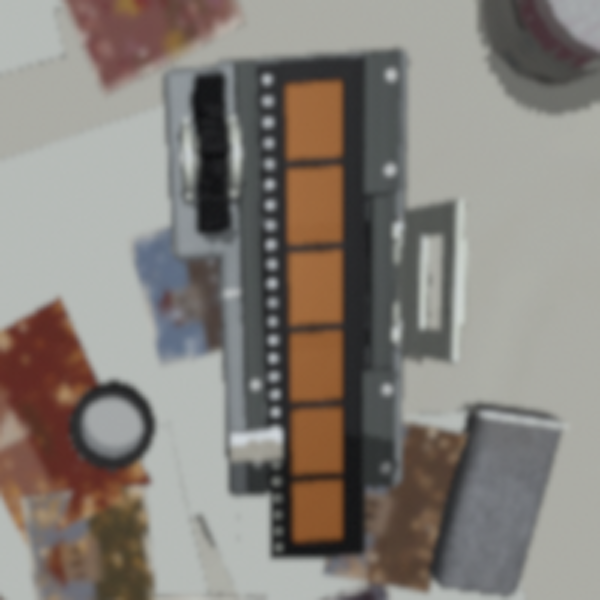

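Yaw is about -6.9° and the strip middle is (0.586, 0.052). The overhang of about 33 mm at the -y end also fits 4 clicks. In the crop the wheel sits at (212,155), the flag at (257,445) and the frame at (437,280). First flick:

```bash
cat > fl.py <<'E'
from yaw import *
yaw=np.radians(-6.9);ex=np.array([np.cos(yaw),np.sin(yaw),0]);ey=np.array([-np.sin(yaw),np.cos(yaw),0])
W=np.array([.5440,.138,0]);G=np.array([.588,.0707,0]);O=down(yaw+np.pi/2)
up=np.array([0,0,1.])
def F(): return np.array(arm.read_state()["contact_force"])
def flick(z=.068,a=-.024,b=.015):
    arm.servo_line(W+a*ey+.095*up,O,v=.25)
    arm.servo_line(W+a*ey+z*up,O,v=.12);f0=F()
    print("down",f0,arm.read_state()["position"])
    for y in np.linspace(a,b,5)[1:]:
        arm.servo_line(W+y*ey+z*up,O,v=.07);print(round(y,4),(F()-f0)@np.column_stack([ex,ey,up]))
    arm.servo_line(W+b*ey+.095*up,O,v=.2)
E
python3 - <<'E'
from fl import *
arm.move_pose(W-.024*ey+.11*up,O)
flick()
arm.servo_line(W-.16*ey-.03*ex+.2*up,O,v=.3)
c=cam("wrist");save(c,"f1.png");print(amber(c));print(proj(c,W+.076*up),[ (r["xy"],r["score"]) for n in ("wheel_top","flag_frame") for r in arm.tip_of("wrist",n)])
print(arm.read_state()["time"])
E
```

```text
down [ 0.8951 -0.114  -0.2557] [0.541  0.114  0.0683]
-0.0142 [-1.5124 -1.0724  0.4188]
-0.0045 [-1.0554 -1.2708  2.6155]
0.0052 [-1.1354  2.7927 -0.3051]
0.015 [-0.1929  0.4331  0.0139]
(array([0.5867, 0.0576]), (192.1688690185547, 25.2554874420166), np.float64(-6.6339117214515975))
[320.3772   5.2227] [([320.1, 5.8], 0.91), ([362.6, 151.0], 0.67)]
9.4917
```

View pics/f1.png

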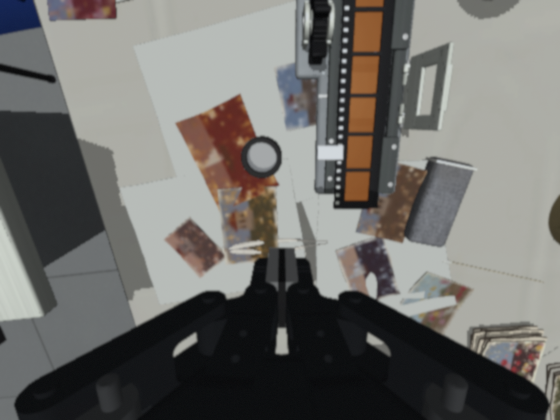

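The strip now overhangs the carrier's end, at (352,193) to (357,208), by only about 15 mm, so exactly one click was made. The flag is at (330,152). Three more flicks, checking after each.

Run:
```python
from fl import *
def chk(t):
    arm.servo_line(W-.13*ey-.03*ex+.22*up,O,v=.3)
    c=cam("wrist");save(c,t)
    for n in("flag_frame","gate_centre"):
        for r in arm.tip_of("wrist",n)[:1]:
            d=(atz(c,r["xy"],.023)-G);d[2]=0;print(t,n,r["score"],r["xy"],"rel gate",d@ex,d@ey)
chk("f1b.png")
for i in(2,3,4):
    flick();chk(f"f{i}.png")
print(arm.read_state()["time"])
```

```text
f1b.png flag_frame 0.76 [351.6, 179.4] rel gate 0.0011967662187371006 -0.0593459658149987
down [-0.1446 -0.1029  0.3139] [0.541  0.1134 0.0687]
-0.0142 [ 0.2033 -0.7662  0.4805]
-0.0045 [ 0.9387 -1.5851  2.1425]
0.0052 [ 0.3849  3.5387 -0.9934]
0.015 [-0.5901  1.3564 -0.4009]
f2.png flag_frame 0.96 [355.2, 161.3] rel gate 0.001983268043911946 -0.03987074476740588
f2.png gate_centre 0.68 [353.8, 125.3] rel gate -0.0023518640790353975 -0.0001456407204587944
down [-0.2993 -0.5004  0.5107] [0.5411 0.1134 0.0687]
-0.0142 [ 0.2287 -0.2711  0.8249]
-0.0045 [ 0.807  -1.9994  1.1367]
0.0052 [ 0.5643  3.2383 -1.3741]
0.015 [-0.4843 -0.7423 -0.7955]
f3.png flag_frame 0.95 [355.3, 142.6] rel gate 0.0006442460325841433 -0.018868954562067712
f3.png gate_centre 0.58 [358.7, 127.0] rel gate 0.003229559958160838 -0.001942231935896054
down [-0.4977  0.2878  0.7242] [0.541  0.1135 0.0687]
-0.0142 [ 0.5732 -0.9095 -0.2503]
-0.0045 [ 1.4896 -3.1933  1.6893]
0.0052 [ 0.5869  3.4236 -0.2654]
0.015 [ 0.7232 -0.9844 -0.6682]
f4.png flag_frame 0.57 [356.4, 126.1] rel gate 0.0006466909738192521 -0.0010039778829004132
f4.png gate_centre 0.89 [355.3, 125.6] rel gate -0.0006103650524238884 -0.0004682387780839629
20.6833
```

```bash
python3 -c "
import cv2,numpy as np
I=[cv2.imread(f'pics/f{i}.png')[0:260,240:480] for i in(2,3,4)]
cv2.imwrite('pics/fs.png',cv2.resize(np.hstack(I),(798,288)))"
```

```text
(no output)
```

View pics/fs.png

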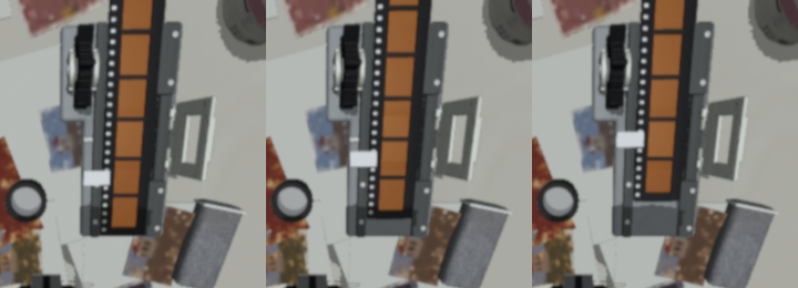

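The pictures show the flag stepping from row 177 to 158 to 139. It is now level with the pressure frame at (730,139), with the frame still standing. The measured offset from the gate is about 1 mm. Now I'll tip the frame over.

Run:
```python
from fl import *
B=np.column_stack([ex,ey,up])
def go(x,z,v): arm.servo_line(G+x*ex+z*up,O,v=v)
go(.100,.20,.35); go(.100,.066,.25); f0=F()
for x,z in[(.07,.066),(.05,.066),(.03,.066),(.01,.066),(-.004,.064),(-.014,.050),(-.014,.042)]:
    go(x,z,.1);print(x,z,(F()-f0)@B)
z=.042
while z>.0265:
    z-=.002;go(-.014,z,.05);arm.hold(.05);f=(F()-f0)@B;print(round(z,4),f,arm.read_state()["position"][2])
    if f[2]>10:break
arm.hold(.2)
go(-.014,.12,.2);go(-.10,.22,.3)
arm.servo_line(W-.13*ey-.03*ex+.22*up,O,v=.3)
c=cam("wrist");save(c,"s.png")
for n in("frame_edge","flag_frame","gate_centre","wheel_top"):
    for r in arm.tip_of("wrist",n)[:1]:
        d=(atz(c,r["xy"],.0295 if n=="frame_edge" else .023)-G);d[2]=0;print(n,r["score"],r["xy"],d@ex,d@ey)
print(arm.read_state()["time"])
cv2.imwrite("pics/sc.png",cv2.resize(cv2.cvtColor(c["img"],cv2.COLOR_RGB2BGR)[0:260,240:480],None,fx=2.2,fy=2.2,interpolation=2))
```

```text
0.07 0.066 [ 0.3522  1.3052 -1.2266]
0.05 0.066 [-0.5081  1.5193 -0.461 ]
0.03 0.066 [-0.0769  0.6113 -0.8505]
0.01 0.066 [ 0.3658 -0.0804 -1.2542]
-0.004 0.064 [-0.1868  0.1176 -0.6576]
-0.014 0.05 [ 0.3258  0.4305 -0.9577]
-0.014 0.042 [ 0.2661  0.3173 -1.139 ]
0.04 [-0.0018  0.2122 -0.5621] 0.04013026727612505
0.038 [ 0.4501  0.1884 -1.6207] 0.0379630764060185
0.036 [ 0.2485  0.7104 -0.3789] 0.03588176594613877
0.034 [-0.1507  0.2904 -1.1237] 0.03388374166136231
0.032 [-0.2255  0.6348 -0.8237] 0.03190221308386829
0.03 [-3.1047  1.1385  8.401 ] 0.03121377205367811
0.028 [-4.459  -1.119  19.3613] 0.03079059629793779
frame_edge 0.74 [345.9, 123.5] -0.012135619858698238 6.656681196219198e-05
flag_frame 0.94 [356.3, 127.5] 0.0009374080560293443 -0.0042871762110144665
gate_centre 0.87 [353.7, 125.8] -0.002052327324467776 -0.002468642443689617
28.575
```

View pics/sc.png

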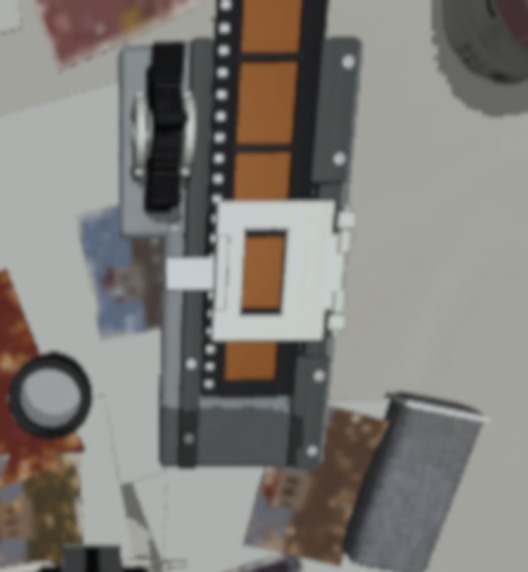

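The picture shows the pressure frame lying shut, with its window at (265,272) over an amber negative and the flag at (190,273) level with the frame's middle. The loupe, weight and tub are where they were. Downward force rose to 19 N at z = 31 mm, which matches the 31.5 mm lip against a hard stop. Handing in.

```bash
python3 -c "
from cell import arm
arm.finish_job();print(arm.read_state()['time'])"
```

```text
the job is handed in; nothing more can be done
the job is handed in; nothing more can be done
```

The flagged negative is in the gate, the pressure frame is shut on it, and the job is handed in. The robot's clock read about 28.6 s at the last check before that.

- **Strip:** Four flicks of the wheel moved the flag from about 77 mm short of the gate to about -59, -40, -19 and finally -1 mm. The pressure frame stayed up until then.
- **Pressure frame:** I tipped it over and pressed it down until it met a hard stop. Force reached 19 N with the fingertip at 31 mm, which fits the 31.5 mm lip of a shut frame. I then moved the arm clear.
- **Last checks:** The final picture shows the frame lying flat and the flag level with its middle. The loupe, weight and tub look unmoved. I did not check the tweezers separately.
- **One disagreement:** With the frame shut, the network put the flag at -4.3 mm and the gate at -2.5 mm from my earlier gate estimate. That leaves about 1.8 mm between the two, within the 4 mm limit. The negative was partly covered in that picture, so I trusted the -1 mm reading and the click count.

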